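# Charge a sample jar with milling stones through a jar funnel

## Robot

A 6-joint arm with a two-finger parallel gripper is mounted at the origin on the work surface. World frame = base frame: x ahead of the robot, y to its left, z up, the work surface at z = 0. Lengths are in m, angles in rad, forces in N, time in s.
With the tool pointing down it reaches from about 0.375 to 0.925 m from the base axis. Payload 5.7 kg.
Tool frame: the origin (TCP) lies midway between the tips of the shut fingers; the grasp point (between the pads) lies 19 mm behind it; z points along the fingers, y is the line along which they close (so a half turn about z gives the same grasp; the last joint's range is limited). The gripper opens to 88 mm and grips with 3 to 60 N. Pads are 20 mm wide; open, the fingers measure 115 mm over their backs; the gripper's body (75 mm by 178 mm) begins 61 mm behind the grasp point.
Start: joints at [-0.115, 0.359, 1.51, -0, 1.272, -0.115], TCP at [0.6, -0, 0.194] pointing down, gripper open.
Joint ranges: [-2.97, 2.97], [-1.01, 2.36], [0.21, 2.38], [-0.96, 4.11], [0.2, 2.71], [-2.98, 2.98]. Speed limits (rad/s): [2.39, 2.39, 3.14, 3.14, 3.14, 3.14].

## Interface

Orientations are given as a unit quaternion [x, y, z, w].
In Python, from bench import move_ptp, servo_line, goto_joints, move_gripper, sleep, inverse_kinematics, capture, PlanningError, close_job, spot_in, silhouettes, current_clock, current_joint_pos, current_qvel, current_joint_torque, current_position, current_orientation, current_force, current_torque, current_finger_gap, current_grip_force gives the robot as it stands. Calls block until the motion is done:
- move_ptp(position, orientation): joint-space move of the TCP to a pose.
- servo_line(position, orientation=None, rate=0.15, contact_N=None): straight line of the TCP; orientation=None keeps the orientation; rate is the mean speed in m/s. With contact_N (N) it stops when the force on the tool has changed by that much, and returns True; else False.
- goto_joints(angles): joint-space move.
- move_gripper(opening): finger opening in m; the grip force is fixed at half the most; returns when the fingers have stopped.
- sleep(seconds).
- inverse_kinematics(position, orientation): joint angles nearest the present ones, or None.
- capture(name): name is "scene" or "side" or "wrist"; returns a dict with "image" (480x640x3 uint8, blue, green, red), "range_z" (480x640 float32, m along the optical axis (not along the pixel's ray), 0 where there is no reading), "intrinsics" (3x3 intrinsics, pixels), "R" (3x3) and "t" (3): a world point X has camera coordinates R X + t. Camera axes: x right, y down, z forward; pixel columns grow to the right and rows downward; lengths in m; the calibration is good to about 2 mm. A picture is of the moment at which its call begins.
A pose or a line that the arm cannot do raises PlanningError and nothing moves.
- close_job(): hands the job in; it is judged then, once.
Trained networks look in the newest picture that a camera, given by its name, has taken for a name from the list of things; names that differ only in an ending like _2 or _b are one class to them, and where a whole thing is asked for, a point or a joint stands for the part that bears it (a point fixed in the world has none). Each returns a list of dicts, best first, with "conf" (0 to 1); they miss things now and then, are a little off and sometimes report something else, mostly with a low value. They report only what shows in the picture. A call takes as long as a camera call. They do not tell look-alikes from the thing itself.
- spot_in(camera, query): "xy" ([column, row] in pixels, amid what is visible of it).
- silhouettes(camera, query): "region" (480x640 bool, what is visible of it) and "xy" ([column, row] in pixels, amid what is visible of it).
Readings, each from a call of its own:
- current_clock(): time.
- current_joint_pos(): joint angles.
- current_qvel(): joint speeds.
- current_joint_torque(): joint torques, N m.
- current_position(): TCP position.
- current_orientation(): TCP orientation.
- current_force(): force on the tool from outside, world axes, zero at the start.
- current_torque(): the same for the moment, N m.
- current_finger_gap(): finger opening in m.
- current_grip_force(): force on a finger pad.
Only numpy, scipy, OpenCV 4.12 (cv2) and the standard library are available. Lean on these libraries where they do the work, as an engineer would, in place of code of your own. Each camera call takes 0.05 s, during which the arm holds its last target. There are 200 camera calls.

## Task

Move the steel funnel from the jar that is already filled to the empty open jar beside it so that it sits squarely in the mouth, then pour all five milling stones from the hand scoop through the funnel into that jar. Make sure that no stone stays stuck in the funnel or the scoop (tap the funnel or shake until they drop), then set the empty scoop flat on the bench and leave the funnel in the jar. Keep the filled jar and the other jars, cup and bottle standing where they are.

Things in the scene. Friction and masses are not known exactly. Their poses are not given: they have to be found in the camera images.
- empty_jar: The jar to fill: an open straight glass jar, 72 mm outer diameter, 62 mm clear inside, 95 mm high, inner floor 6 mm up, about 0.45 kg, loose on the bench. Origin: centre of its underside, z up the axis. It has the same shape as the filled jar but is empty and has no funnel at the start.
- filled_jar: A jar of the same shape, already holding white stones, in whose mouth the funnel stands at the start. Origin: centre of its underside. It stays where it is.
- funnel: Wide steel jar funnel, wall 3 mm, 70 mm high. Origin: centre of the spout's lower end, z up the axis. Spout 55 mm outer, 49 mm inner diameter, z 0 to 20 mm; a shoulder ring, 84 mm diameter, flat underside at z = 18 mm, rests on the jar's rim (seated: origin 77 mm above the jar's underside); cone to a 130 mm wide rim at z = 70 mm. Handle along its +x. 0.14 kg.
- funnel_handle (a point): Middle of the funnel's grey upright handle plate, at (88, 0, 55) mm in the funnel's frame. The plate spans x 62 to 114 mm, 12 mm thick along y, z 41 to 69 mm. Axes as the funnel's.
- scoop: Aluminium hand scoop: open-topped trough 92 mm long (x), 62 mm wide (y), 36 mm high, walls and floor 4 mm, z up. Origin: centre of the trough's underside. The end at x = +46 mm is open (no wall): the stones leave there. A handle plate is behind the other end. About 0.25 kg without stones.
- scoop_handle (a point): Middle of the scoop's grey upright handle plate, at (-77, 0, 35) mm in the scoop's frame. The plate spans x -45 to -109 mm, 14 mm thick along y, z 12 to 58 mm. Axes as the scoop's.
- scoop_lip (a point): Middle of the scoop's open pouring edge, at the floor: (46, 0, 4) mm in the scoop's frame. Axes as the scoop's.
- stone0: One of five white ceramic milling stones, a stubby cylinder with rounded edges, 22 mm in diameter and 22 mm long, about 30 g, in the scoop at the start. Origin: its centre; z along its axis.
- stone1: One of five white ceramic milling stones, a stubby cylinder with rounded edges, 22 mm in diameter and 22 mm long, about 30 g, in the scoop at the start. Origin: its centre; z along its axis.
- stone2: One of five white ceramic milling stones, a stubby cylinder with rounded edges, 22 mm in diameter and 22 mm long, about 30 g, in the scoop at the start. Origin: its centre; z along its axis.
- stone3: One of five white ceramic milling stones, a stubby cylinder with rounded edges, 22 mm in diameter and 22 mm long, about 30 g, in the scoop at the start. Origin: its centre; z along its axis.
- stone4: One of five white ceramic milling stones, a stubby cylinder with rounded edges, 22 mm in diameter and 22 mm long, about 30 g, in the scoop at the start. Origin: its centre; z along its axis.
- lidded_jar: Bystander: closed glass jar with brass-coloured lid, 66 mm diameter, 85 mm high. Origin: centre of its underside.
- tall_jar: Bystander: closed glass jar with brass-coloured lid, 68 mm diameter, 110 mm high. Origin: centre of its underside.
- white_cup: Bystander: white plastic cup, 72 mm diameter, 60 mm high. Origin: centre of its underside.
- spray_bottle: Bystander: clear spray bottle with blue head, 86 mm diameter, 158 mm high. Origin: centre of its underside.
Mind the look-alikes: they are no part of the job. Leave any blue look-alike of the stone3 alone.

How it is judged:
On the way, in this order (a step that is already met when the one before it is completed fails the run):
1. the funnel sits squarely in the mouth of the empty jar while all stones are still in the scoop (horizontal distance between funnel and empty_jar below 0.01 m and z of funnel in the frame of empty_jar between 0.071 and 0.082 m and angle between funnel's own z axis and vertical below 0.12 rad and angle between empty_jar's own z axis and vertical below 0.1 rad and distance between each of stone0, stone1, stone2, stone3, stone4 and scoop below 0.075 m), for 0.2 s.
2. all five stones have dropped into the jar with the funnel still in its mouth (horizontal distance between funnel and empty_jar below 0.01 m and z of funnel in the frame of empty_jar between 0.071 and 0.082 m and angle between funnel's own z axis and vertical below 0.12 rad and angle between empty_jar's own z axis and vertical below 0.1 rad and z of stone0 in the frame of empty_jar between 0 and 0.07 m and horizontal distance between each of stone0, stone1, stone2, stone3, stone4 and empty_jar below 0.032 m and z of stone1 in the frame of empty_jar between 0 and 0.07 m and z of stone2 in the frame of empty_jar between 0 and 0.07 m and z of stone3 in the frame of empty_jar between 0 and 0.07 m and z of stone4 in the frame of empty_jar between 0 and 0.07 m), for 0.2 s.
At the end, for the whole second after the job is handed in: All five stones in the once empty jar (centres within 32 mm of its axis, under 70 mm up); jar upright; funnel in its mouth (within 10 mm of the axis, 71 to 82 mm up, tilt under 0.12 rad); scoop flat on the bench (under 12 mm up, tilt under 0.12 rad), at rest (all of step 2 and height (world z) of scoop below 0.012 m and angle between scoop's own z axis and vertical below 0.12 rad and linear speed of each of scoop, funnel below 0.02 m/s and height (world z) of empty_jar below 0.01 m); the robot touches nothing.
It fails at once if the filled jar is shifted by more than 40 mm or tipped (distance of filled_jar from where it was at the start of the episode above 0.04 m or angle between filled_jar's own z axis and vertical above 0.4 rad).
It fails at once if another jar, the cup or the spray bottle is shifted by more than 30 mm or tipped (distance of any of lidded_jar, tall_jar, white_cup, spray_bottle from where it was at the start of the episode above 0.03 m or angle between any of lidded_jar, tall_jar, white_cup, spray_bottle's own z axis and vertical above 0.4 rad).
It also fails if it takes over 72 s, if anything falls off the work surface, if the arm or the gripper's body presses on something with over 40 N, if the wrist force passes 120 N, or if a joint passes its speed limit or range.

## Working session

There is one attempt and no reset: what is moved stays moved. The work goes in short steps, each a Python script; the robot and the scene stay as the last script left them, time stands still between calls to the robot, and variables do not carry over. Pictures are saved under pics/ and viewed, at most 10 in all, crops included, and the job is handed in when it is done.

```bash
mkdir -p pics; cat > h.py <<'E'
import numpy as np, cv2
from bench import *
def world(c,px,z=None):
    """pixels (N,2) -> world points by range"""
    px=np.atleast_2d(px).astype(int); d=c["range_z"][px[:,1],px[:,0]]
    K=np.array(c["intrinsics"]);R=np.array(c["R"]);t=np.array(c["t"])
    r=np.c_[px,np.ones(len(px))]@np.linalg.inv(K).T
    P=(r*d[:,None]-t)@R
    return P[d>0]
def cloud(c,m):
    ys,xs=np.nonzero(m); return world(c,np.c_[xs,ys])
E
python3 - <<'E'
from h import *
a=[]
for n in("scene","side"):
    c=capture(n); cv2.imwrite(f"pics/{n}0.png",c["image"])
    print(n,"cam at",-np.array(c["R"]).T@c["t"])
    for q in("empty_jar","filled_jar","funnel","funnel_handle","scoop","scoop_handle","stone0","lidded_jar","tall_jar","white_cup","spray_bottle"):
        for s in silhouettes(n,q)[:6]:
            P=cloud(c,s["region"])
            if len(P): print(q,round(s["conf"],2),np.round(s["xy"]),"med",np.round(np.median(P,0),3),"lo",np.round(np.percentile(P,3,0),3),"hi",np.round(np.percentile(P,97,0),3))
print(current_clock())
E
```

```text
scene cam at [ 1.10900011 -0.44637208  0.59017825]
empty_jar 0.68 [323. 272.] med [ 0.572 -0.025  0.063] lo [ 0.523 -0.049  0.004] hi [0.59  0.018 0.094]
filled_jar 0.75 [385. 232.] med [0.534 0.186 0.047] lo [0.495 0.175 0.002] hi [0.546 0.225 0.09 ]
funnel 0.65 [393. 187.] med [0.506 0.236 0.126] lo [0.452 0.154 0.096] hi [0.571 0.31  0.146]
funnel 0.25 [198. 318.] med [ 0.481 -0.254  0.027] lo [ 0.453 -0.326  0.002] hi [ 0.52  -0.18   0.057]
funnel_handle 0.72 [391. 192.] med [0.506 0.235 0.126] lo [0.455 0.154 0.098] hi [0.571 0.293 0.146]
scoop 0.87 [194. 323.] med [ 0.481 -0.254  0.027] lo [ 0.453 -0.327  0.003] hi [ 0.52  -0.181  0.057]
scoop_handle 0.75 [192. 318.] med [ 0.481 -0.255  0.027] lo [ 0.453 -0.326  0.003] hi [ 0.52  -0.183  0.058]
stone0 0.66 [180. 289.] med [ 0.389 -0.231  0.018] lo [ 0.376 -0.239  0.004] hi [ 0.394 -0.221  0.023]
stone0 0.59 [197. 318.] med [ 0.491 -0.252  0.026] lo [ 0.486 -0.259  0.024] hi [ 0.495 -0.245  0.027]
stone0 0.56 [190. 311.] med [ 0.472 -0.249  0.025] lo [ 0.462 -0.257  0.017] hi [ 0.478 -0.24   0.027]
stone0 0.51 [211. 308.] med [ 
[... 2291 characters left out ...]
9 -0.226  0.025] lo [ 0.46  -0.233  0.011] hi [ 0.479 -0.214  0.028]
lidded_jar 0.61 [415. 319.] med [ 0.671 -0.158  0.062] lo [ 0.65  -0.174  0.007] hi [ 0.703 -0.12   0.086]
white_cup 0.97 [202. 258.] med [0.388 0.137 0.039] lo [0.357 0.111 0.004] hi [0.417 0.177 0.06 ]
white_cup 0.31 [252. 228.] med [0.5   0.181 0.047] lo [0.474 0.174 0.002] hi [0.538 0.208 0.087]
spray_bottle 0.84 [469. 377.] med [ 0.667 -0.309  0.086] lo [ 0.638 -0.343  0.015] hi [ 0.69  -0.269  0.158]
spray_bottle 0.33 [415. 317.] med [ 0.671 -0.158  0.062] lo [ 0.65  -0.174  0.007] hi [ 0.704 -0.121  0.086]
spray_bottle 0.17 [336. 404.] med [ 0.495 -0.229  0.025] lo [ 0.487 -0.236  0.011] hi [ 0.505 -0.218  0.028]
1.2
```

View pics/scene0.png

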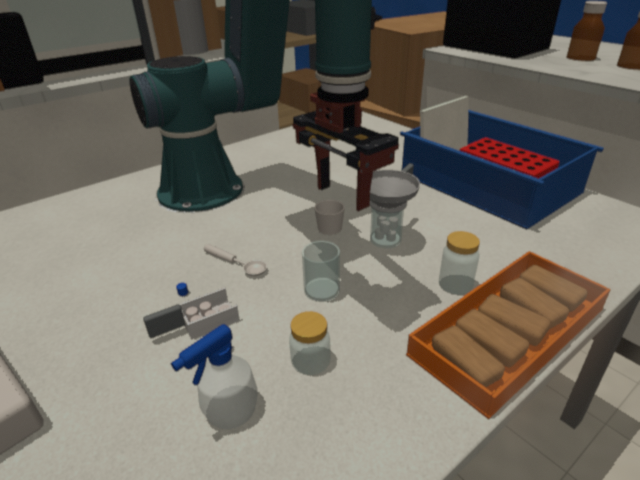

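View pics/side0.png

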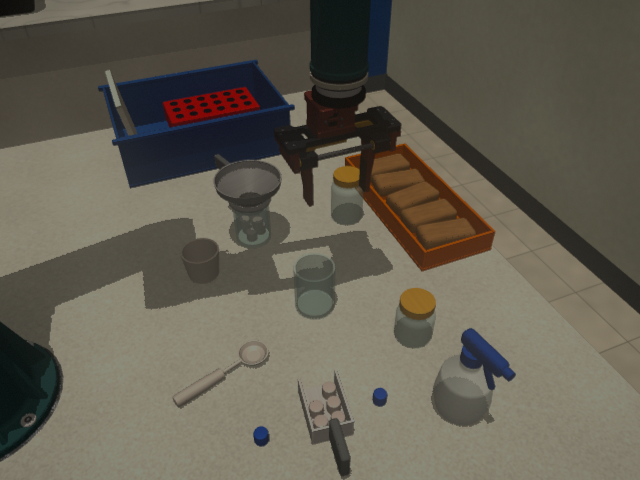

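The side view shows:
- The filled jar with the funnel is at (253,229), with the funnel rim at (248,180) and its handle going to (222,160).
- Two open vessels could be the target. The clear open jar at (314,285) fits as the empty jar: it's glass and about 95 mm high. The one at (202,260) is the 60 mm cup.
- The scoop with five white stones is at (328,405), with its handle at (340,445).
- The blue look-alikes at (260,436) and (379,396) stay where they are.

Next I'll confirm this in one enlarged crop and fit the geometry.

```bash
cat > fit.py <<'E'
from h import *
from scipy.optimize import least_squares
def circ(P,r,c0):
    f=lambda c:np.hypot(P[:,0]-c[0],P[:,1]-c[1])-r
    s=least_squares(f,c0,loss="soft_l1",f_scale=0.001); return s.x,np.median(abs(s.fun))
def near(c,x,y,rad):
    ys,xs=np.nonzero(c["range_z"]>0); P=world(c,np.c_[xs,ys])
    return P[np.hypot(P[:,0]-x,P[:,1]-y)<rad]
def band(P,a,b): return P[(P[:,2]>a)&(P[:,2]<b)]
E
python3 - <<'E'
from fit import *
cs=[capture(n) for n in("scene","side")]
im=cs[1]["image"]; cv2.imwrite("pics/crop.png",cv2.resize(im[140:480,170:420],None,fx=1.75,fy=1.75,interpolation=cv2.INTER_CUBIC))
for k,c in enumerate(cs):
    n=("scene","side")[k]; print(n)
    for q,r,g,z in(("empty_jar",.036,(.555,-.015),(.01,.088)),("filled_jar",.036,(.51,.21),(.01,.075)),("white_cup",.036,(.39,.14),(.01,.055)),("lidded_jar",.033,(.69,-.14),(.01,.06))):
        P=band(near(c,*g,.06),*z); P=P[::3]
        print(q,len(P),*[np.round(v,4) for v in circ(P,r,g)])
    P=near(c,.505,.23,.16); T=band(P,.143,.150)
    rim=T[np.hypot(T[:,0]-.505,T[:,1]-.215)<.085]
    print("rim",len(rim),np.round(circ(rim,.0635,(.505,.215))[0],4),circ(rim,.0635,(.505,.215))[1], "maxz",np.percentile(P[:,2],99.5))
    ce=circ(rim,.0635,(.505,.215))[0]
    H=band(P,.110,.1475);d=np.hypot(H[:,0]-ce[0],H[:,1]-ce[1]);H=H[(d>.070)&(d<.118)]
    if len(H): m=np.median(H,0); print("handle",len(H),m.round(4),"ang",np.degrees(np.arctan2(m[1]-ce[1],m[0]-ce[0])), H.min(0).round(3),H.max(0).round(3))
    P=near(c,.475,-.25,.14)
    T=band(P,.032,.040); print("scoop rim",len(T),T.min(0).round(3),T.max(0).round(3), cv2.minAreaRect(T[:,:2].astype(np.float32)*1000))
    T=band(P,.045,.065); print("scoop handle top",len(T),T.mean(0).round(4),T[:,2].max(), cv2.minAreaRect(band(P,.054,.065)[:,:2].astype(np.float32)*1000))
E
```

```text
scene
empty_jar 543 [ 0.5546 -0.0133] 0.001
filled_jar 263 [0.5096 0.2121] 0.0008
white_cup 217 [0.3872 0.1463] 0.0041
lidded_jar 323 [ 0.6821 -0.1412] 0.0006
rim 214 [0.5104 0.211 ] 0.0011736156510914926 maxz 0.146257509265802
handle 75 [0.4857 0.3025 0.1434] ang 105.10838605986295 [0.475 0.279 0.122] [0.495 0.322 0.147]
scoop rim 422 [ 0.449 -0.331  0.032] [ 0.522 -0.174  0.04 ] ((480.9536437988281, -254.34136962890625), (154.35780334472656, 65.03897857666016), 81.95887756347656)
scoop handle top 386 [ 0.4773 -0.3001  0.0538] 0.06031609510669912 ((473.0439758300781, -299.33526611328125), (63.108421325683594, 16.710973739624023), 82.72017669677734)
side
empty_jar 637 [ 0.553  -0.0141] 0.0015
filled_jar 297 [0.5091 0.2118] 0.0008
white_cup 354 [0.3917 0.1416] 0.0049
lidded_jar 295 [ 0.6824 -0.1412] 0.0007
rim 376 [0.5084 0.2108] 0.0013060216838366619 maxz 0.14664414447818014
handle 134 [0.4774 0.3011 0.1425] ang 108.92153497924573 [0.47  0.277 0.12 ] [0.493 0.319 0.147]
scoop rim 493 [ 0.447 -0.332  0.032] [ 0.52  -0.174  0.04 ] ((479.06707763671875, -254.91506958007812), (155.8356170654297, 62.17210006713867), 81.74213409423828)
scoop handle top 524 [ 0.4712 -0.3034  0.056 ] 0.06071361789703521 ((472.5433349609375, -299.99664306640625), (63.12303924560547, 14.01123046875), 82.36775970458984)
```

View pics/crop.png

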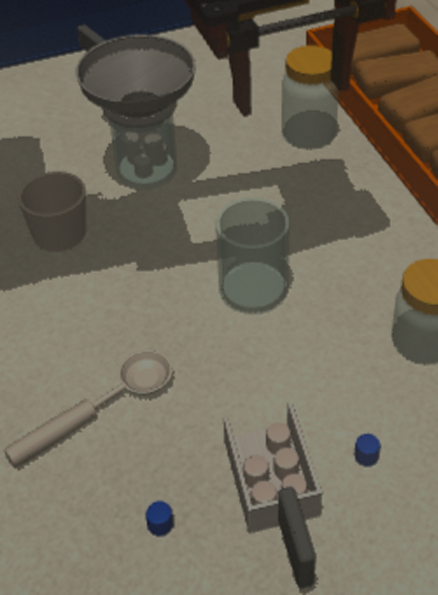

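The crop confirms all three: filled jar with funnel at crop (145,130), empty clear jar at (252,255), and scoop with five white stones at (272,470). Next I'll check reach for the grasps and pours, then take a wrist look at both jars.

```bash
cat >> h.py <<'E'
from scipy.spatial.transform import Rotation as Ro
def tool(head,pitch=0,flip=False):
    """tool down, x axis along heading (deg); pitch>0 tips the object's +x (heading) downward"""
    R=Ro.from_euler("z",head,degrees=True)*Ro.from_euler("y",pitch,degrees=True)*Ro.from_euler("x",180,degrees=True)
    if flip: R=R*Ro.from_euler("z",180,degrees=True)
    return R
def tcp(grasp,R): return np.asarray(grasp)+R.apply([0,0,.019])
E
python3 - <<'E'
from fit import *
def ik(g,R): 
    q=inverse_kinematics(tcp(g,R),R.as_quat()); return None if q is None else np.round(q,2)
for fl in(0,1):
    print("flip",fl,"fun",ik((.485,.288,.132),tool(107,0,fl)),ik((.53,.063,.19),tool(107,0,fl)))
    for h in (82,60,100):
      for p in(-30,0,20,45,60,75,90):
        d=Ro.from_euler("z",h,degrees=True)*Ro.from_euler("y",p,degrees=True)
        lip=np.array([.554,-.03,.16]); g=lip-d.apply([.112,0,-.031])
        print(h,p,g.round(3),[ik(g,tool(h,p-a,fl)) for a in(0,20)])
    print("scoop",[ik((.475,-.285,.035),tool(82,-a,fl)) for a in (0,20)])
R=tool(107,0,0)
move_ptp([.50,.17,.36],[*tool(90).as_quat()])
c=capture("wrist"); cv2.imwrite("pics/w1.png",c["image"]); print(-np.array(c["R"]).T@c["t"],np.array(c["R"])[2])
print(current_clock())
E
```

```text
flip 0 fun [ 0.41  0.39  1.68 -0.    1.07  0.12] [-0.01  0.29  1.68  0.    1.17 -0.31]
82 -30 [ 0.538 -0.141  0.131] [array([-0.69,  0.52,  1.62,  0.45,  1.32, -0.74]), array([-0.83,  0.69,  1.55,  0.63,  1.55, -0.92])]
82 0 [ 0.538 -0.141  0.191] [array([-0.38,  0.32,  1.63,  0.  ,  1.19, -0.24]), array([-0.6 ,  0.38,  1.59,  0.32,  1.34, -0.56])]
82 20 [ 0.541 -0.124  0.227] [array([-0.11,  0.31,  1.61, -0.37,  1.25,  0.15]), array([-0.35,  0.28,  1.59,  0.  ,  1.27, -0.21])]
82 45 [ 0.546 -0.087  0.261] [array([ 0.2 ,  0.44,  1.55, -0.73,  1.49,  0.53]), array([ 0.01,  0.31,  1.55, -0.44,  1.37,  0.26])]
82 60 [ 0.55  -0.059  0.272] [array([ 0.33,  0.58,  1.51, -0.89,  1.67,  0.68]), array([ 0.2 ,  0.41,  1.51, -0.65,  1.51,  0.48])]
82 75 [ 0.554 -0.029  0.276] [None, array([ 0.34,  0.55,  1.47, -0.82,  1.67,  0.64])]
82 90 [0.558 0.001 0.272] [None, array([ 0.44,  0.71,  1.42, -0.95,  1.83,  0.75])]
60 -30 [ 0.498 -0.127  0.131] [array([-0.78,  0.39,  1.87,  0.57,  1.1 , -0.58]), array([-0.97,  0.55,  1.89,  0.8 ,  1.29, -0.92])]
60 0 [ 0.498 -0.127  0.191] [array([-0.38,  0.26,
[... 3374 characters left out ...]
3 -0.14   0.191] [array([-0.36,  0.37,  1.56,  0.  ,  1.22,  2.61]), array([-0.53,  0.48,  1.43,  0.26,  1.47,  2.37])]
100 20 [ 0.57  -0.123  0.227] [None, array([-0.33,  0.32,  1.53,  0.  ,  1.29,  2.64])]
100 45 [ 0.564 -0.086  0.261] [array([ 0.22,  0.36,  1.7 , -0.83,  1.26, -2.76]), None]
100 60 [ 0.559 -0.059  0.272] [None, array([ 0.23,  0.32,  1.66, -0.73,  1.29, -2.83])]
100 75 [ 0.554 -0.029  0.276] [None, array([ 0.4 ,  0.43,  1.68, -0.94,  1.43, -2.57])]
100 90 [0.549 0.001 0.272] [None, None]
scoop [array([-0.67,  0.51,  1.78,  0.  ,  0.84,  2.62]), array([-0.85,  0.61,  1.65,  0.29,  1.13,  2.27])]
[0.50153555 0.25024773 0.5504741 ] [-0.0022918  -0.29360044 -0.95592548]
2.3583
```

View pics/w1.png

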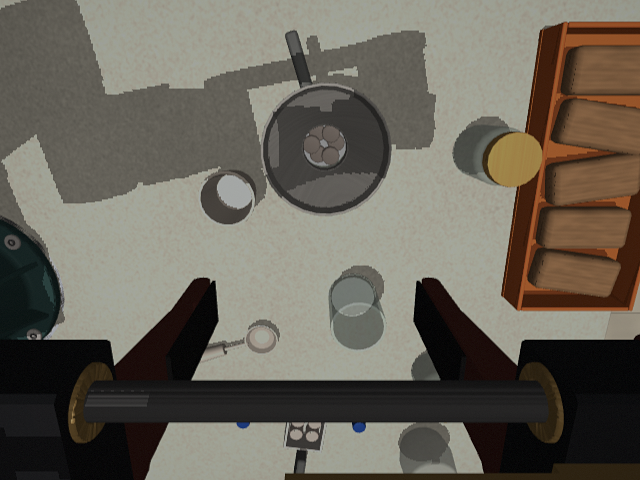

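The wrist view shows the funnel from above at (327,148) with its handle at (296,58), and the empty jar's rim at (356,300). Now I'll fit these precisely and pick the funnel.

```bash
python3 - <<'E'
from fit import *
c=capture("wrist")
P=near(c,.509,.211,.15); rim=band(P,.144,.150); rim=rim[np.hypot(rim[:,0]-.509,rim[:,1]-.211)<.075]
ce,e=circ(rim,.0635,(.509,.211)); print("rim",len(rim),ce,e,rim[:,2].mean())
d=np.hypot(*(P[:,:2]-ce).T); H=P[(d>.07)&(d<.117)&(P[:,2]>.135)]
r=cv2.minAreaRect((H[:,:2]*1000).astype(np.float32)); print("handle",len(H),H.mean(0),r,"ang",np.degrees(np.arctan2(*(H.mean(0)[:2]-ce)[::-1])))
J=band(near(c,.554,-.0137,.05),.09,.099); print("jar rim",len(J),circ(J,.0335,(.554,-.0137)),J[:,2].mean())
E
```

```text
rim 1726 [0.51043074 0.21188081] 0.0011707676395604112 0.14693888342324624
handle 3512 [0.4566484  0.1976825  0.39967035] ((463.6035461425781, 240.1378173828125), (164.9944305419922, 36.28285598754883), 72.64813995361328) ang -165.21154301732392
jar rim 655 (array([ 0.55458659, -0.01208302]), np.float64(0.0009400378279126181)) 0.09442332617336739
```

```bash
python3 - <<'E'
from fit import *
c=capture("wrist"); ce=np.array([.5104,.2118])
P=band(near(c,*ce,.118),.141,.152); d=np.hypot(*(P[:,:2]-ce).T); H=P[(d>.072)]
r=cv2.minAreaRect((H[:,:2]*1000).astype(np.float32)); a=np.degrees(np.arctan2(*(H.mean(0)[:2]-ce)[::-1])); print(len(H),H.mean(0),r,a)
assert 98<a<114
u=np.array([np.cos(np.radians(a)),np.sin(np.radians(a))]); m=H.mean(0)[:2]
g=np.r_[m+u*(0.081-np.hypot(*(m-ce))),.131]; R=tool(a); q=R.as_quat(); print("grasp",g)
np.save("fg.npy",np.r_[g,a])
move_ptp(tcp(g+[0,0,.06],R),q); move_gripper(.05)
print(servo_line(tcp(g,R),q,rate=.12,contact_N=8), current_position()-tcp(g,R))
move_gripper(0); print("gap",current_finger_gap(),current_grip_force())
servo_line(tcp(g+[0,0,.012],R),q,rate=.05); servo_line(tcp(g+[0,0,.07],R),q,rate=.12)
print("gap",current_finger_gap(),current_force(),current_clock())
for n in("scene","side"):
    c=capture(n); P=near(c,ce[0],ce[1],.075); 
    T=band(P,.19,.235); T=T[T[:,2]>np.percentile(T[:,2],40)]
    cv2.imwrite(f"pics/{n}1.png",c["image"])
    rim=T[np.hypot(T[:,0]-ce[0],T[:,1]-ce[1])>.055]
    A=np.c_[rim[:,:2]-ce,np.ones(len(rim))]; s=np.linalg.lstsq(A,rim[:,2],rcond=None)[0]; print(n,len(rim),"plane",s)
E
```

```text
622 [0.48332101 0.30042006 0.14607681] ((483.24249267578125, 300.53839111328125), (11.968409538269043, 41.573265075683594), 17.106081008911133) 106.99119870291541
grasp [0.48672979 0.28926432 0.131     ]
False [0.00029851 0.00016478 0.00023999]
gap 0.011579578330428011 29.992009699344635
gap 0.011821323490788743 [-1.76037615e-03  3.73267814e-01 -2.00440606e+00] 6.4583
scene 869 plane [-5.76038275e-06  4.00770498e-02  2.10491025e-01]
side 1065 plane [-0.02536854  0.03398874  0.21026986]
```

View pics/scene1.png

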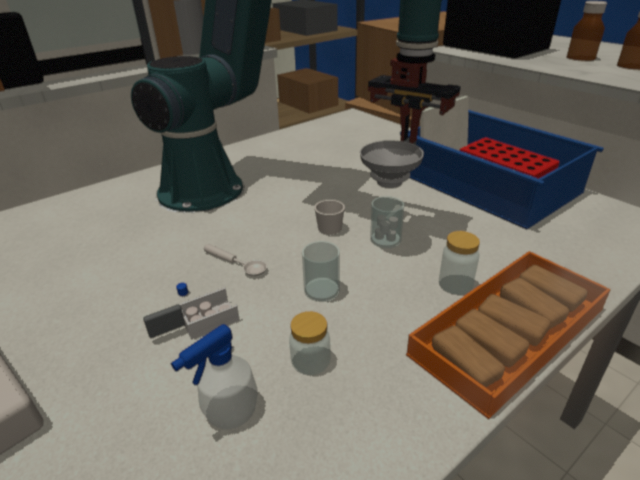

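The funnel is held and droops only about 2°, with the filled jar undisturbed at (387,222). I'll level it, carry it over and re-measure before lowering.

```bash
cat >> fit.py <<'E'
def fun_pose(c,ce,zr):
    """funnel rim centre and plane near expected centre / rim height"""
    P=near(c,ce[0],ce[1],.078); P=band(P,zr-.008,zr+.006); P=P[np.hypot(P[:,0]-ce[0],P[:,1]-ce[1])>.056]
    a=np.degrees(np.arctan2(P[:,1]-ce[1],P[:,0]-ce[0])); P=P[abs(a-107)>14]
    # keep topmost point per azimuth sector
    A=(np.degrees(np.arctan2(P[:,1]-ce[1],P[:,0]-ce[0]))//8).astype(int); Q=np.vstack([P[A==k][P[A==k][:,2]>P[A==k][:,2].max()-.003] for k in np.unique(A)])
    s=np.linalg.lstsq(np.c_[Q[:,:2]-ce,np.ones(len(Q))],Q[:,2],rcond=None)[0]
    return circ(Q,.0635,ce),s,len(Q)
E
python3 - <<'E'
from fit import *
*g,a=np.load("fg.npy"); g=np.array(g)+[.0443,-.2241,0]; R=tool(a,2.2); q=R.as_quat()
servo_line(tcp(g+[0,0,.07],R),q,rate=.15)
servo_line(tcp(g+[0,0,.035],R),q,rate=.1); sleep(.3)
for n in("scene","side"):
    c=capture(n); print(n,fun_pose(c,np.array([.5545,-.0127]),.182))
    J=band(near(c,.5545,-.0127,.06),.01,.08); print(" jar",circ(J,.036,(.5545,-.0127)))
cv2.imwrite("pics/side2.png",c["image"][150:350,200:450].repeat(2,0).repeat(2,1)); print(current_clock())
E
```

```text
scene ((array([ 0.55629837, -0.01190176]), np.float64(0.0009834198754906792)), array([ 0.01286786, -0.0289591 ,  0.18337259]), 307)
 jar (array([ 0.55439797, -0.01309781]), np.float64(0.0009680285687289902))
side ((array([ 0.55369728, -0.01258561]), np.float64(0.0008678447075133461)), array([ 0.0101402 , -0.02756908,  0.18383849]), 339)
 jar (array([ 0.55322375, -0.0137712 ]), np.float64(0.001122221075280816))
9.1333
```

View pics/side2.png

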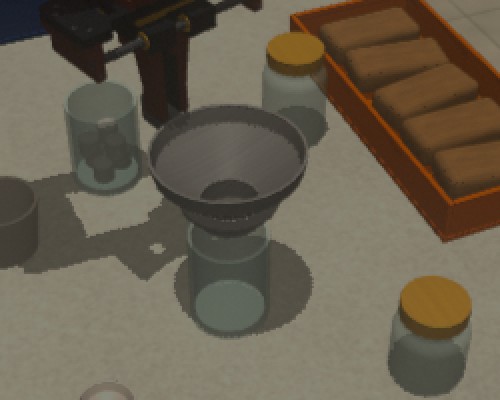

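```bash
python3 - <<'E'
from fit import *
*g,a=np.load("fg.npy"); g=np.array(g)+[.0433,-.2251,0]; R=tool(a,0.7); q=R.as_quat()
servo_line(tcp(g+[0,0,.03],R),q,rate=.08)
hit=servo_line(tcp(g+[0,0,-.001],R),q,rate=.04,contact_N=4); print(hit,current_position()-tcp(g,R),current_force())
sleep(.3)
def rep():
  for n in("scene","side"):
    c=capture(n); print(n,fun_pose(c,np.array([.5545,-.0127]),.147))
    J=band(near(c,.5545,-.0127,.06),.01,.07); print(" jar",circ(J,.036,(.5545,-.0127)))
  return c
c=rep()
if abs(current_position()[2]-tcp(g,R)[2])<.006:
    move_gripper(.04); sleep(.3)
    servo_line(tcp(g+[0,0,.09],R),q,rate=.15); sleep(.2); c=rep()
cv2.imwrite("pics/side3.png",c["image"][150:350,200:450].repeat(2,0).repeat(2,1)); print(current_clock())
E
```

```text
True [-0.00088219  0.00045866 -0.00095432] [0.02945368 0.39374294 3.09169934]
scene ((array([ 0.55393727, -0.01301513]), np.float64(0.0009263571226389294)), array([ 0.0112289 , -0.02413661,  0.14665239]), 274)
 jar (array([ 0.55388177, -0.0127585 ]), np.float64(0.0006120516777593996))
side ((array([ 0.55174718, -0.01343659]), np.float64(0.0008932338696296047)), array([ 0.01042155, -0.02335025,  0.14698584]), 318)
 jar (array([ 0.5533948 , -0.01315623]), np.float64(0.0005851251074126401))
scene ((array([ 0.55431734, -0.01390074]), np.float64(0.0009034195695303143)), array([ 0.00132035, -0.00130298,  0.14578338]), 295)
 jar (array([ 0.55386993, -0.0127233 ]), np.float64(0.000574124979011801))
side ((array([ 0.55214687, -0.0146567 ]), np.float64(0.0008731248193132868)), array([ 6.81212618e-06, -5.77921267e-04,  1.46459637e-01]), 302)
 jar (array([ 0.55338869, -0.01321294]), np.float64(0.000680354388516758))
12.5083
```

View pics/side3.png

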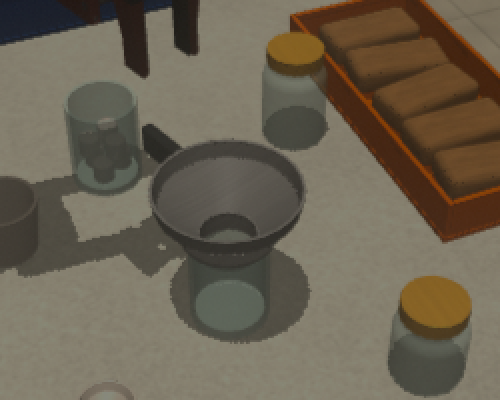

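The funnel is seated and level, about 1.5 mm off the axis, with its handle at crop (160,140). Next is the scoop.

```bash
cat >> fit.py <<'E'
def scoop_tilt(c,ce,zr,h,rad=.075):
    """slope of trough rim along heading, from points near its top"""
    u=np.array([np.cos(np.radians(h)),np.sin(np.radians(h))]); v=np.array([-u[1],u[0]])
    P=near(c,ce[0],ce[1],rad); l=(P[:,:2]-ce)@u; w=(P[:,:2]-ce)@v
    k=(abs(l)<.044)&(abs(w)>.026)&(abs(w)<.033)&(abs(P[:,2]-zr)<.02); P,l=P[k],l[k]
    b=np.floor(l/.008).astype(int); top=np.array([(l[b==i].mean(),np.percentile(P[b==i][:,2],95)) for i in np.unique(b) if (b==i).sum()>3])
    return np.polyfit(top[:,0],top[:,1],1),len(top)
E
python3 - <<'E'
from fit import *
h=82.; u=np.array([np.cos(np.radians(h)),np.sin(np.radians(h)),0]); hm=np.array([.4727,-.2997,.035]); org=hm+.077*u; org[2]=0
g=org-.068*u+[0,0,.035]; R=tool(h,-20); q=R.as_quat(); np.save("sg.npy",np.r_[g,h])
for n in("scene","side"): print(scoop_tilt(capture(n),org[:2],.036,h))
p=current_position(); servo_line([p[0],p[1],.26],rate=.25)
move_ptp(tcp(g+[0,0,.12],R),q); move_gripper(.05)
print(servo_line(tcp(g,R),q,rate=.12,contact_N=8),current_position()-tcp(g,R))
move_gripper(0); print("gap",current_finger_gap(),current_grip_force())
servo_line(tcp(g+[0,0,.015],R),q,rate=.04); sleep(.2)
print(current_force(),current_finger_gap())
for n in("scene","side"): c=capture(n); print(scoop_tilt(c,org[:2],.051,h))
cv2.imwrite("pics/side4.png",c["image"][340:480,250:430].repeat(3,0).repeat(3,1)); print(current_clock())
E
```

```text
(array([0.00232931, 0.0357015 ]), 12)
(array([-0.00048664,  0.03708948]), 12)
False [ 0.00044001 -0.00044893  0.00058633]
gap 0.013939318515788904 29.988916218280792
[ 0.20456092 -0.38134348 -3.6149442 ] 0.013839000402881486
(array([-0.00839534,  0.0501287 ]), 12)
(array([0.12157139, 0.04797006]), 10)
17.4667
```

View pics/side4.png

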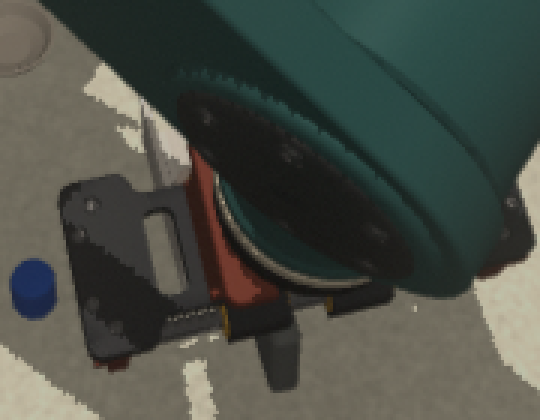

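```bash
cat > pour.py <<'E'
from fit import *
C=np.array([.554,-.0135]); 
def go(p,s,z,h=82.,rate=.06,dr=0.,**k):
    """scoop pitched p deg (lip down), lip at C+s*u, height z"""
    d=Ro.from_euler("z",h,degrees=True)*Ro.from_euler("y",p,degrees=True)
    u=np.array([np.cos(np.radians(h)),np.sin(np.radians(h)),0])
    g=np.r_[C,z]+s*u-d.apply([.114,0,-.031]); R=tool(h,p-20)
    return servo_line(tcp(g,R),R.as_quat(),rate=rate,**k)
def see(tag):
    out=[]
    for n in("scene","side"):
        c=capture(n); out.append(c); K=np.array(c["intrinsics"])
        print(tag,n,[(round(s["conf"],2),np.round(s["xy"]).astype(int).tolist(),world(c,s["xy"]).round(3).tolist()) for s in spot_in(n,"stone0") if s["conf"]>.3])
    return out
E
python3 - <<'E'
from pour import *
*g,h=np.load("sg.npy"); g=np.array(g)
R=tool(h,-28); servo_line(tcp(g+[0,0,.06],R),R.as_quat(),rate=.06)
servo_line(tcp(g+[0,0,.22],R),R.as_quat(),rate=.15)
go(-8,-.03,.22,rate=.15); go(-4,-.03,.185,rate=.08); sleep(.2)
a,b=see("pre"); u=np.array([np.cos(np.radians(82)),np.sin(np.radians(82))])
print(current_clock()); cv2.imwrite("pics/pre.png",np.hstack([a["image"][120:400,180:500],b["image"][120:400,180:480]]))
E
```

```text
pre scene [(0.68, [268, 223], [[0.57, -0.128, 0.21]]), (0.47, [180, 290], [[0.393, -0.235, 0.021]]), (0.4, [260, 212], [[0.513, -0.11, 0.2]])]
pre side [(0.68, [381, 395], [[0.567, -0.242, 0.023]]), (0.56, [258, 434], [[0.378, -0.229, 0.02]])]
21.6167
```

View pics/pre.png

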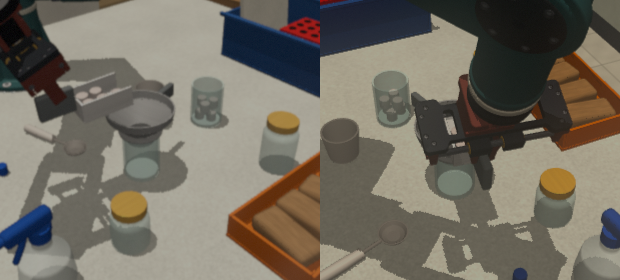

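The scoop is level with the stones still in it at (90,95), and the lip is over the near side of the funnel at (125,105). Pouring slowly now.

```bash
python3 - <<'E'
from pour import *
go(10,-.025,.172)
for p in (18,24,28,32,36,40,45): go(p,-.025,.168,rate=.04); sleep(.15)
sleep(.5)
go(60,-.022,.168,rate=.06); sleep(.5)
a,b=see("post")
print(current_clock()); cv2.imwrite("pics/post.png",cv2.resize(np.hstack([a["image"][120:320,200:440],b["image"][120:320,200:440]]),None,fx=1.6,fy=1.6))
for n,c in(("scene",a),("side",b)):
    J=band(near(c,.5545,-.0127,.06),.01,.07); print(" jar",circ(J,.036,(.5545,-.0127)),fun_pose(c,C,.147))
E
```

```text
post scene [(0.44, [182, 288], [[0.39, -0.232, 0.02]])]
post side [(0.75, [261, 437], [[0.379, -0.235, 0.021]]), (0.64, [380, 398], [[0.564, -0.244, 0.02]]), (0.53, [310, 254], [[0.558, 0.016, 0.099]])]
27.5667
 jar (array([ 0.55389317, -0.01275564]), np.float64(0.0005431004685437016)) ((array([ 0.55462788, -0.01330908]), np.float64(0.0008924604404404388)), array([ 0.00479817, -0.00302744,  0.14568283]), 236)
 jar (array([ 0.55343474, -0.01322001]), np.float64(0.0006321168139023468)) ((array([ 0.55264368, -0.01393377]), np.float64(0.0008091577369795377)), array([-0.0027784 , -0.00199017,  0.14640885]), 235)
```

View pics/post.png

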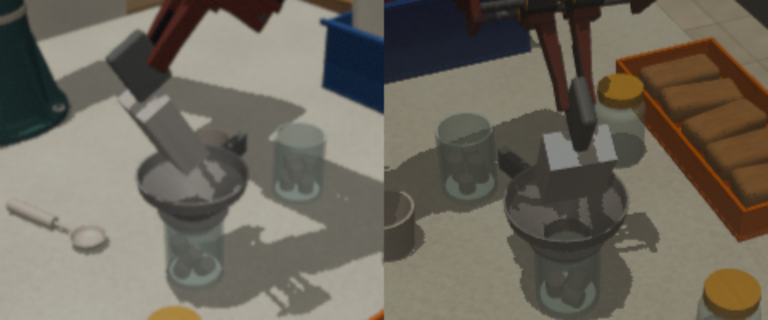

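The scoop is pitched over the funnel in both halves, and white stones show in the jar at (192,262) and (565,285). The network also reports one possible stone at the neck, side (310,254). I'll pitch further, shake, then back off and check by depth, weight and network.

```bash
cat >> pour.py <<'E'
def inside(c):
    """points in the funnel bowl that stand proud of the cone, or in the bore"""
    P=near(c,*C,.058); r=np.hypot(*(P[:,:2]-C).T); zc=.097+np.clip((r-.0245)/(.062-.0245),0,1)*.05
    k=(P[:,2]>zc+.006)&(P[:,2]<.16); Q=P[k]; B=P[(r<.022)&(P[:,2]<.1)]
    return len(Q),(Q.mean(0).round(3) if len(Q) else None),"bore",len(B),(np.percentile(B[:,2],[5,50,95]).round(3) if len(B) else None)
E
python3 - <<'E'
from pour import *
go(76,-.02,.17,rate=.06)
for i in range(3): go(76,-.02,.178,rate=.12); go(76,-.02,.17,rate=.12)
sleep(.2); go(60,-.03,.19,rate=.1); go(10,-.05,.20,rate=.15); go(-4,-.13,.20,rate=.15); sleep(.4)
print("F",current_force())
for n,c in zip(("scene","side"),see("after")): print(n,inside(c),fun_pose(c,C,.147))
c=capture("wrist"); print("wrist",[(round(s["conf"],2),np.round(s["xy"]).astype(int).tolist(),world(c,s["xy"]).round(3).tolist()) for s in spot_in("wrist","stone0")])
print(current_clock())
E
```

```text
F [-0.02273664 -1.10333521 -2.02410389]
after scene [(0.67, [184, 290], [[0.394, -0.23, 0.019]])]
after side [(0.53, [261, 434], [[0.38, -0.233, 0.022]]), (0.53, [382, 397], [[0.567, -0.245, 0.022]])]
scene (0, None, 'bore', 1, array([0.094, 0.094, 0.094])) ((array([ 0.55489529, -0.01351385]), np.float64(0.0010411862858681654)), array([-0.00179221, -0.00423989,  0.1459071 ]), 288)
side (1, array([0.56 , 0.011, 0.105]), 'bore', 2, array([0.088, 0.091, 0.094])) ((array([ 0.55279263, -0.0145702 ]), np.float64(0.0008981086013818557)), array([ 0.00282909, -0.00243611,  0.14627746]), 247)
wrist [(0.84, [172, 279], [[0.385, -0.229, 0.023]])]
32.9833
```

The scoop's weight fell by 1.6 N, which matches all five stones, and the funnel bowl reads clear. I'll set the scoop back on its free spot, then look down the funnel with the wrist camera.

```bash
python3 - <<'E'
from pour import *
*g,h=np.load("sg.npy"); g=np.array(g); u=np.array([np.cos(np.radians(h)),np.sin(np.radians(h)),0]); org=(g+.068*u)[:2]
R=tool(h,-20); q=R.as_quat()
servo_line(tcp(g+[0,0,.15],R),q,rate=.2); servo_line(tcp(g+[0,0,.02],R),q,rate=.12); sleep(.2)
print("tilt",scoop_tilt(capture("scene"),org,.056,h))
print(servo_line(tcp(g+[0,0,-.001],R),q,rate=.03,contact_N=3),current_position()-tcp(g,R))
move_gripper(.045); sleep(.3); servo_line(tcp(g+[0,0,.13],R),q,rate=.15)
for n in("scene","side"): print(n,scoop_tilt(capture(n),org,.036,h))
Rd=tool(90); move_ptp([.554,-.07,.40],Rd.as_quat()); sleep(.2)
c=capture("wrist"); print(-np.array(c["R"]).T@c["t"], inside(c),fun_pose(c,C,.147))
for s in silhouettes("wrist","stone0"):
    P=cloud(c,s["region"]); print(round(s["conf"],2),np.round(s["xy"]).astype(int),s["region"].sum(),np.median(P,0).round(3) if len(P) else None, c["image"][s["region"]].mean(0).round())
P=near(c,*C,.023); print("bore z pct",np.percentile(P[:,2],[1,10,30,50,70,90,99]).round(3),len(P))
for n in("scene","side"):
    c=capture(n); J=band(near(c,.5545,-.0127,.06),.01,.07); print(" jar",circ(J,.036,(.5545,-.0127)))
    F=band(near(c,.51,.212,.06),.01,.07); print(" filled",circ(F,.036,(.51,.212)))
print(current_clock())
E
```

```text
tilt (array([-0.0054877 ,  0.05601924]), 12)
True [-3.05771824e-04  1.29763831e-04  2.94017704e-05]
scene (array([-0.00266664,  0.03585672]), 12)
side (array([-0.02742252,  0.0363669 ]), 10)
[0.55548147 0.00967072 0.59040478] (0, None, 'bore', 887, array([0.006, 0.034, 0.05 ])) ((array([ 0.55455075, -0.01335698]), np.float64(0.0007870045931371722)), array([-0.0020848 ,  0.00113331,  0.14752073]), 933)
0.63 [305 121] 125 [ 0.544 -0.006  0.029] [84. 89. 97.]
0.63 [328 276] 193 [ 0.569 -0.233  0.022] [94. 50. 30.]
0.62 [319 137] 314 [ 0.562 -0.023  0.045] [70. 75. 82.]
0.48 [204 274] 224 [ 0.385 -0.227  0.022] [94. 53. 34.]
0.47 [302 134] 218 [ 0.539 -0.02   0.048] [72. 77. 84.]
0.42 [332 125] 174 [ 0.573 -0.009  0.03 ] [69. 74. 80.]
bore z pct [0.005 0.006 0.027 0.034 0.045 0.049 0.052] 960
 jar (array([ 0.55390657, -0.0127685 ]), np.float64(0.0006177232623518769))
 filled (array([0.51004385, 0.21211205]), np.float64(0.0008274871384284996))
 jar (array([ 0.5533565 , -0.01327336]), np.float64(0.00066669951293543))
 filled (array([0.50881842, 0.21113522]), np.float64(0.0010779335414059232))
39.4167
```

Four stones show in the jar so far. I'll take two more wrist views to find the fifth and check the bench for a stray.

```bash
python3 - <<'E'
from pour import *
for p in([.554,-.13,.40],[.60,-.085,.40],[.51,-.085,.40]):
    try: move_ptp(p,tool(90).as_quat())
    except PlanningError as e: print(e); continue
    sleep(.15); c=capture("wrist")
    print(p,[(round(s["conf"],2),cloud(c,s["region"]).mean(0).round(3).tolist()) for s in silhouettes("wrist","stone0")])
allp=[]
for n in("scene","side"):
    c=capture(n); ys,xs=np.nonzero(c["range_z"]>0); P=world(c,np.c_[xs,ys])
    B=P[(P[:,2]>.012)&(P[:,2]<.03)&(P[:,0]>.35)&(P[:,0]<.8)&(abs(P[:,1])<.35)]
    print("low cells",n,{tuple((b*.04).round(2).tolist()):int(k) for b,k in zip(*np.unique((B[:,:2]/.04).round(),axis=0,return_counts=True)) if k>15})
    # glass jar: white blobs seen through it
    J=[s for s in silhouettes(n,"stone0")]; print([(round(s["conf"],2),np.round(s["xy"]).astype(int).tolist()) for s in J])
print(current_clock())
E
```

```text
[0.554, -0.13, 0.4] [(0.87, [0.562, -0.024, 0.045]), (0.75, [0.57, -0.235, 0.018]), (0.62, [0.572, -0.008, 0.03]), (0.58, [0.54, -0.021, 0.048]), (0.55, [0.384, -0.227, 0.018]), (0.48, [0.543, -0.006, 0.028])]
[0.6, -0.085, 0.4] [(0.71, [0.562, -0.023, 0.045]), (0.71, [0.571, -0.234, 0.02]), (0.62, [0.569, -0.008, 0.031]), (0.55, [0.386, -0.227, 0.02]), (0.48, [0.539, -0.022, 0.047])]
[0.51, -0.085, 0.4] [(0.67, [0.574, -0.009, 0.028]), (0.58, [0.54, -0.02, 0.047]), (0.54, [0.544, -0.006, 0.028]), (0.51, [0.385, -0.227, 0.019]), (0.5, [0.561, -0.023, 0.045]), (0.5, [0.57, -0.234, 0.019])]
low cells scene {(0.36, -0.12): 28, (0.36, -0.08): 16, (0.4, -0.24): 78, (0.4, -0.08): 33, (0.44, -0.24): 158, (0.44, -0.2): 103, (0.44, -0.08): 19, (0.48, -0.32): 138, (0.48, -0.28): 140, (0.48, -0.2): 62, (0.48, -0.16): 26, (0.52, -0.28): 60, (0.52, -0.24): 176, (0.52, -0.2): 162, (0.52, 0.16): 60, (0.52, 0.2): 63, (0.56, -0.04): 116, (0.56, 0.2): 67, (0.6, -0.04): 78, (0.6, 0.0): 71, (0.68, -0.32): 33, (0.68, -0.16): 85, (0.68, 0.16): 16, (0.72, -0.32): 117, (0.72, -0.28): 109, (0.72, -0.16): 162
[... 445 characters left out ...]
107, (0.4, 0.16): 123, (0.44, -0.28): 68, (0.44, -0.24): 43, (0.44, -0.2): 34, (0.44, -0.08): 54, (0.48, -0.32): 81, (0.48, -0.28): 130, (0.48, 0.16): 29, (0.48, 0.2): 92, (0.52, -0.28): 35, (0.52, -0.24): 55, (0.52, -0.2): 50, (0.52, -0.04): 116, (0.52, -0.0): 18, (0.52, 0.16): 82, (0.52, 0.2): 39, (0.56, -0.24): 172, (0.56, -0.04): 130, (0.64, -0.32): 110, (0.64, -0.28): 41, (0.64, -0.16): 107, (0.64, -0.12): 20, (0.68, -0.32): 58, (0.68, -0.16): 137, (0.68, 0.16): 52, (0.68, 0.2): 54, (0.72, 0.16): 102, (0.76, 0.0): 82, (0.76, 0.04): 86, (0.76, 0.08): 78, (0.76, 0.12): 65, (0.76, 0.16): 67, (0.76, 0.2): 64, (0.76, 0.24): 31, (0.8, -0.0): 62}
[(0.73, [380, 397]), (0.5, [261, 432])]
41.5333
```

Every low cell on the bench matches a known object, so there's no stray stone. Two of the four visible stones sit raised at 45–48 mm, so the fifth is most likely underneath them, and the weight drop matches five. Handing in.

```bash
python3 -c "
from bench import *
print(close_job(), current_clock())"
```

```text
the job is handed in; nothing more can be done
the job is handed in; nothing more can be done
```

Handed in at about 42 s: the funnel sits level in the once-empty jar and the empty scoop is flat on the bench; four stones are seen in the jar, and the fifth, hidden under them, is inferred from the scoop's weight loss and a bench clear of strays.

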